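# Let the dowel pins out of the chute with the flap lever

## Robot

A 7-joint arm with a two-finger parallel gripper is mounted at the origin on the work surface. World frame = base frame: x ahead of the robot, y to its left, z up, the work surface at z = 0. Lengths are in m, angles in rad, forces in N, time in s.
With the tool pointing down it reaches from about 0.425 to 0.925 m from the base axis. Payload 6.8 kg.
Tool frame: the origin (TCP) lies at the very end of the fingers, on their centre line; the grasp point (between the pads) lies bot.grip_point_offset behind it (bot.grip_point_offset is the distance from the TCP to the grasp point, in m); z points along the fingers, y is the line along which they close (so a half turn about z gives the same grasp; the last joint's range is limited). The gripper opens to 85 mm and grips with 20 to 120 N. Pads are 22 mm wide; open, the fingers measure 114 mm over their backs; the gripper's body (76 mm by 85 mm) begins 54 mm behind the grasp point. The pads swing forward as they close: fully open they stand 13 mm farther back than shut.
Start: joints at [1.083, 0.477, 0.022, 1.555, -0.011, 1.109, -0.083], TCP at [0.25, -0.627, 0.231] pointing down, gripper open.
Joint ranges: [-2.96, 2.96], [-0.34, 2.1], [-1.41, 1.46], [0.24, 2.44], [-1.37, 4.51], [0.17, 1.92], [-2.96, 2.96]. Speed limits (rad/s): [2.39, 2.39, 3.14, 3.14, 3.14, 3.14, 3.14].

## Interface

Orientations are given as a unit quaternion [w, x, y, z].
In Python, from station import bot, imaging gives the robot as it stands. The module is installed in compiled form; this text tells all that it offers.
- The arm moves only by the tool carry_out, never from a script. Its argument "targets" is one flat list of numbers, 5 for each row, row after row: the closure in counts, from 0 (fully open) to 255 (shut), then the shift along the world's x, y, z in mm, then the turn about the world's z in degrees. A call has 1 to 20 rows; each row shifts and turns the commanded pose from where the row before left it; what a row does not reach is not made up. A row lasts 1/10 s, in which the tool goes at most 50 mm and 8.59 degrees, less where a joint would pass 70% of its speed; a pose out of reach is approached as far as the arm can. A call is refused whole if a number of a shift passes 50 or a number of a turn 8.59, either way. A call with a gripper value outside its range is refused whole. The fingers move at their own pace and stop on an object; "newtons" is the grip in N (left out, the last holds). Time passes only in rows, so rows that do not move let the fingers close. It gives the time, the measured TCP pose, the force, the opening and the grip force at its end, in the units of the state.
- bot.get_obs(): the state, without advancing time (a new reading comes with each control period).
- imaging.read_camera(name): name is "scene" or "top" or "wrist"; returns a dict with "frame" (420x560x3 uint8, red, green, blue), "fov_y" (degrees; the focal length in pixels is half the picture's height over the tangent of half this angle, whatever the lens; pixels are square), "cx", "cy" (the principal point, pixels), "pose" (4x4, takes a point from camera to world coordinates); the wrist camera has in their place "tool_from_camera" (4x4, takes a point from camera to tool coordinates, whose origin is the TCP and whose axes are the flange's). Camera axes: x right, y up, looking along -z (the intrinsics and any distortion apply to the point x, -y, -z); pixel columns grow to the right and rows downward; lengths in m; the calibration is good to about 2 mm. The wrist camera is an equidistant fisheye: a pixel r from the principal point sees the ray r / f radians off the axis. A picture is of the moment at which its call begins: read the wrist's pose just before it. There is no depth.
- bot.hand_in(): hands the job in; it is judged then, once.
The state is a dict: "t": time; "q": joint angles; "joint_vel": joint speeds; "joint_torque": joint torques, N m; "eef_pos": TCP position; "tool_rot": TCP orientation; "contact_force": force on the tool from outside, world axes, zero at the start; "torque": the same for the moment, N m; "gripper_width": opening from 0.0 (shut) to 1.0 (fully open); "grasp_force": force on a finger pad.
Only numpy, scipy, OpenCV 4.12 (cv2) and the standard library are available. Lean on these libraries where they do the work, as an engineer would, in place of code of your own. Each camera call takes 0.05 s, during which the arm holds its last target. There are 200 camera calls.

## Task

Press the raised long end of the lever all the way down with the fingertips, so that its short end lifts the heavy steel flap of the chute, and keep it down until all three steel dowel pins have rolled out under the flap into the catch tray. Then ease the lever back up so that the flap comes down gently, not with a slam, until it is fully shut. Work the lever only: do not push on the chute, the flap or the pins, do not lift the lever out of its cradle, and leave the mug, the jar and the screwdriver where they are.

Things in the scene. Friction and masses are not known exactly. Their poses are not given: they have to be found in the camera images.
- stand: Plywood dispenser fixed to the table, base board 10 mm thick. Origin at table height under the chute; x = the way the pins roll out, y = from the chute along the lever to its long end, z up. Chute: x -105 to 40, y -52 to 52 mm, walls 81 mm high, floor sloping down 10 degrees towards +x (38 mm high at x = 0). A pin lies in the catch tray when its centre is over 54 mm along x and below 42 mm.
- flap (a joint): Hinge angle (rad) of the heavy steel flap over the chute: 0 = shut, grows as its front edge rises, about 0.27 with the lever fully down. It falls shut by its own weight. The flap is a frame 134 x 106 x 10 mm with a window (the pins show through), about 1.15 kg, its front edge turned down as a 48 mm lip that holds back the pins. Hinge line along the stand's y at x = -100, z = 88 mm.
- flap_tab (a point): Top of the side tab of the flap (34 by 37 mm) that lies over the nose of the lever's short end; at stand x = 17, y = 75, z = 95 mm when shut. It moves with the flap.
- tray (a point): Centre of the floor of the open catch tray at the chute's lower end, 10 mm above the table, at stand x = 87, y = 0 mm; axes as the stand's. Inside, the tray is 75 mm long in x and 88 mm in y; its walls rise 50 mm above the table.
- cradle (a point): Top of the lever's steel cradle, at stand x = 17, y = 130, z = 97 mm: two cheeks, 62 mm over both in x, 28 mm in y, with notches open at the top in which the lever's cross pin lies.
- stop (a point): Top of the rubber-covered stop on which the long arm comes to rest when fully down: 40 mm long in x, 16 mm in y, 45 mm above the table, at stand x = 17, y = 256 mm.
- lever: Loose lever lying in the cradle on its cross pin. Origin at the pin's centre, 89 mm up, axes as the stand's at the start. Long arm: aluminium bar 20 x 6 mm, 200 mm towards +y, rising 17 degrees; short arm (-y): steel counterweight and, at 52 mm, the nose under the flap's tab. Fully down it has turned about -0.6 rad about its x axis. Pressing takes 2 to 5 N at the pad; it comes back up by itself.
- lever_pad (a point): Centre of the top face of the black pressing pad at the lever's long end (36 mm across, 55 mm along, 8 mm thick). At the start 161 mm from the lever's origin along y and 150 mm above the table; fully down 168 mm along y and 49 mm above the table; at mid stroke 172 mm along y. Moves with the lever.
- mug: White mug, 80 mm across, 85 mm high, a bystander; origin under its centre.
- jar: Small glass jar with an aluminium cap, 60 mm across, 75 mm high, a bystander; origin under its centre.
- screwdriver: Screwdriver lying on the table, about 200 mm long along its x axis, a bystander.
- pin0: Steel dowel pin 1 of 3 (counted from the flap's lip), 16 mm diameter, 80 mm long along its y axis; origin at its centre. At the start it lies across the chute behind the lip.
- pin1: Steel dowel pin 2 of 3 (counted from the flap's lip), 16 mm diameter, 80 mm long along its y axis; origin at its centre. At the start it lies across the chute behind the lip.
- pin2: Steel dowel pin 3 of 3 (counted from the flap's lip), 16 mm diameter, 80 mm long along its y axis; origin at its centre. At the start it lies across the chute behind the lip.
Mind the look-alikes: they are no part of the job. Leave any purple look-alike of the pin2 alone.

How it is judged:
On the way:
1. the fingers press the lever and the flap is raised by at least 0.2 rad (value of joint flap above 0.2 rad and contact force between the fingers and lever above 0.5 N), for 0.2 s.
At the end, for the whole second after the job is handed in: All three pins lie at rest inside the catch tray (centres 54 to 122 mm along the stand's x axis, lower than 42 mm), the flap is shut (under 0.03 rad) and the lever rests in its cradle (origin within 10 mm and tilted less than 0.08 rad from its start) (x of pin0 in the frame of stand between 0.054 and 0.122 m and z of each of pin0, pin1, pin2 in the frame of stand below 0.042 m and linear speed of each of pin0, pin1, pin2, lever below 0.03 m/s and x of pin1 in the frame of stand between 0.054 and 0.122 m and x of pin2 in the frame of stand between 0.054 and 0.122 m and value of joint flap below 0.03 rad and distance of lever from where it was at the start of the episode below 0.01 m and angle between lever's own z axis and vertical below 0.08 rad); the robot touches nothing.
It fails at once if the lever is lifted or knocked out of its cradle (origin moved over 12 mm) (distance of lever from where it was at the start of the episode above 0.012 m).
It fails at once if the flap slams (closes faster than 1.5 rad/s) (velocity of joint flap below -1.5 rad/s).
It fails at once if the robot pushes on the dispenser or its flap (over 3 N) (contact force between any of the fingers, the arm and stand above 3 N).
It fails at once if the robot touches a pin (contact force between any of the fingers, the arm and pin0 above 0.5 N or contact force between any of the fingers, the arm and pin1 above 0.5 N or contact force between any of the fingers, the arm and pin2 above 0.5 N).
It fails at once if the mug, jar or screwdriver is moved over 20 mm (distance of any of mug, jar, screwdriver from where it was at the start of the episode above 0.02 m).
It also fails if it takes over 38 s, if anything falls off the work surface, if the arm or the gripper's body presses on something with over 40 N, if the wrist force passes 120 N, or if a joint passes its speed limit or range.

## Working session

There is one attempt and no reset: what is moved stays moved. The work goes in short steps, Python scripts to look and compute and a tool call to move; the robot and the scene stay as the last step left them, time stands still between calls to the robot, and variables do not carry over. Pictures are saved under pics/ and viewed, at most 10 in all, crops included, and the job is handed in when it is done.

Besides the shell and the picture viewer there is one more tool, called after "Request:" as name(argument=value, ...), one argument or row to a line, values as JSON. carry_out: Moves the arm, as the interface text tells. Its arguments: {"type":"object","properties":{"targets":{"type":"array","items":{"type":"number"}},"newtons":{"type":"number"}},"required":["targets"]}

```bash
mkdir -p pics; cat > h.py <<'E'
from station import bot, imaging
import numpy as np, cv2
def snap(n,f):
    d=imaging.read_camera(n); cv2.imwrite(f,d["frame"][:,:,::-1]); return d
def ray(d,u,v):
    f=d["frame"].shape[0]/2/np.tan(np.radians(d["fov_y"])/2)
    r=d["pose"][:3,:3]@np.array([(u-d["cx"])/f,-(v-d["cy"])/f,-1]); return d["pose"][:3,3],r
def atz(d,u,v,z):
    o,r=ray(d,u,v); return o+r*(z-o[2])/r[2]
def proj(d,p):
    f=d["frame"].shape[0]/2/np.tan(np.radians(d["fov_y"])/2)
    c=d["pose"][:3,:3].T@(np.array(p)-d["pose"][:3,3]); return d["cx"]-f*c[0]/c[2], d["cy"]+f*c[1]/c[2]
E
python3 - <<'E'
from h import *
for n in("top","scene"):
    d=snap(n,f"pics/{n}0.png"); print(n,{k:v for k,v in d.items() if k!="frame"})
o=bot.get_obs();print(o["t"],o["eef_pos"],o["tool_rot"],o["contact_force"],o["gripper_width"],bot.grip_point_offset)
E
```

```text
top {'fov_y': 51.77435187963295, 'cx': 286.4015488647291, 'cy': 210.47458699123115, 'pose': array([[ 0.00939395,  0.98645945, -0.16373609,  0.39870982],
       [-0.9999479 ,  0.00861289, -0.00547951, -0.07971625],
       [-0.00399507,  0.16377903,  0.98648896,  0.88814201],
       [ 0.        ,  0.        ,  0.        ,  1.        ]])}
scene {'fov_y': 56.23152931804995, 'cx': 281.94797790637114, 'cy': 211.3274213582368, 'pose': array([[-0.69961981, -0.49934405,  0.5110652 ,  0.96268753],
       [ 0.71444016, -0.47850974,  0.51049356,  0.35633624],
       [-0.01036225,  0.72227692,  0.69152634,  0.69522955],
       [ 0.        ,  0.        ,  0.        ,  1.        ]])}
0.1 [ 0.25008053 -0.62641478  0.23044699] [-7.63225591e-04  9.82019417e-01  1.88778298e-01 -1.90995231e-04] [-0.89882516  1.02589935  0.5255516 ] 1.0002662881648414 0.0187
```

View pics/top0.png

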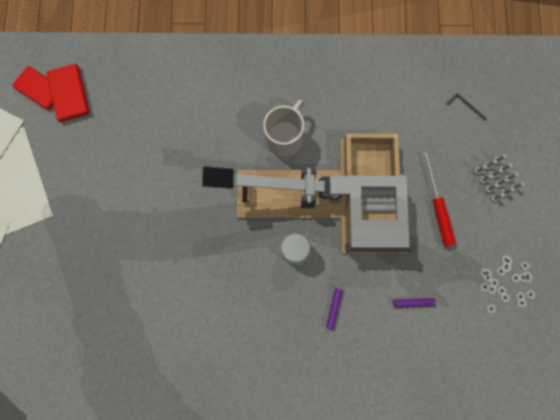

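View pics/scene0.png

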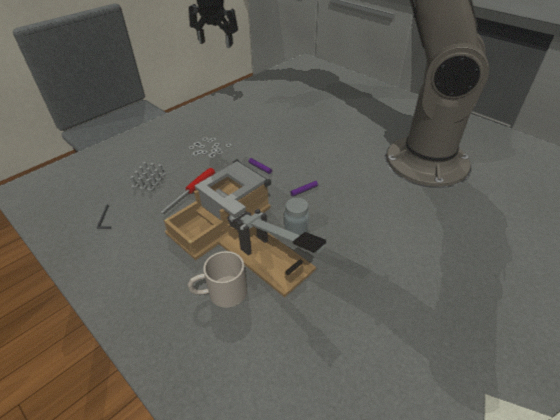

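The top view shows the black lever pad at about (218,177), the cradle at (310,187), the flap at (380,210), and the tray at (372,155). The mug is at (285,127), the jar at (296,248) and the screwdriver at (440,200). The purple rods at (335,308) and (414,302) are look-alikes; the real pins are the grey ones seen through the flap window at (380,203). I'll enlarge the lever area.

```bash
python3 - <<'E'
from h import *
a=cv2.imread("pics/top0.png")[120:270,190:430]; cv2.imwrite("pics/c1.png",cv2.resize(a,None,fx=3.3,fy=3.3,interpolation=cv2.INTER_CUBIC))
E
```

```text
(no output)
```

View pics/c1.png

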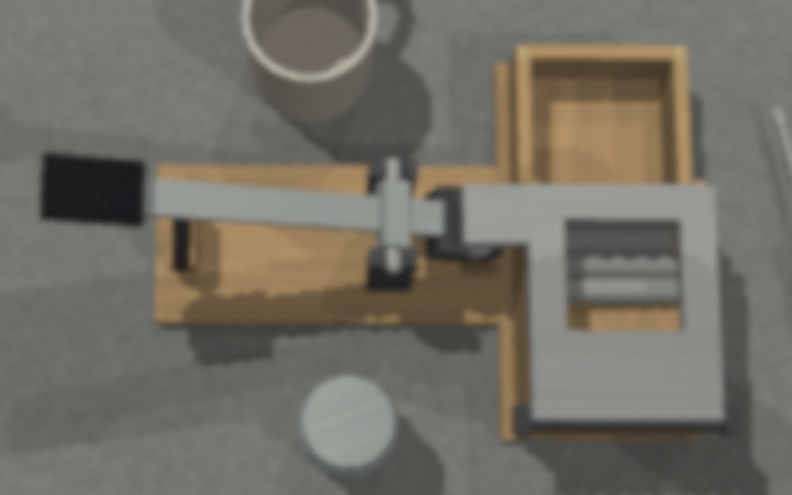

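The crop shows the pad corners at about (43,155), (145,162), (141,224) and (41,219), which puts the pad centre at full-image (218.2,177.6). The cradle pin is at (308.8,186.7), the stop top at (244.8,194.2) and the jar top at (295.7,247).

```bash
python3 - <<'E'
from h import *
d=snap("top","pics/t1.png");s=imaging.read_camera("scene")
P=atz(d,218.2,177.6,.150);C=atz(d,308.8,186.7,.095);S=atz(d,244.8,194.2,.045)
print("pad",P,"cradle",C,"stop",S)
for n,A,B in(("pad",P,C),("stop",S,C)):
    v=A-B;print(n,np.linalg.norm(v[:2]),np.degrees(np.arctan2(-v[0],v[1])))
# wood base/flap corners; jar, mug
print("jar",atz(d,295.7,247,.075),"mug",atz(d,284,125,.085))
print("scene proj pad",proj(s,P),"cradle",proj(s,C))
# tray outer top corners
for u,v in((515,45),(687,45)): print(atz(d,190+u/3.3,120+v/3.3,.05))
from scipy.spatial.transform import Rotation as R
o=bot.get_obs();q=o["tool_rot"];print(R.from_quat([q[1],q[2],q[3],q[0]]).as_matrix().round(3))
E
```

```text
pad [0.57857708 0.04444423 0.15      ] cradle [ 0.5758997  -0.11687572  0.095     ] stop [0.57073185 0.00799013 0.045     ]
pad 0.16134215847674493 -0.9508320185211048
stop 0.12497273811686999 2.3699631628050617
jar [ 0.46428213 -0.09331838  0.075     ] mug [ 0.70051302 -0.0690003   0.085     ]
scene proj pad (np.float64(309.60707095498657), np.float64(239.6341891787705)) cradle (np.float64(253.76613083156067), np.float64(217.7475988624395))
[ 0.69635552 -0.19420242  0.05      ]
[ 0.69719556 -0.29947047  0.05      ]
[[ 0.929  0.371 -0.001]
 [ 0.371 -0.929  0.001]
 [-0.    -0.001 -1.   ]]
```

Request:
carry_out(
  targets=[255,16.35,33.5,-1,-1.09,255,16.35,33.5,-1,-1.09,255,16.35,33.5,-1,-1.09,255,16.35,33.5,-1,-1.09,255,16.35,33.5,-1,-1.09,255,16.35,33.5,-1,-1.09,255,16.35,33.5,-1,-1.09,255,16.35,33.5,-1,-1.09,255,16.35,33.5,-1,-1.09,255,16.35,33.5,-1,-1.09,255,16.35,33.5,-1,-1.09,255,16.35,33.5,-1,-1.09,255,16.35,33.5,-1,-1.09,255,16.35,33.5,-1,-1.09,255,16.35,33.5,-1,-1.09,255,16.35,33.5,-1,-1.09,255,16.35,33.5,-1,-1.09,255,16.35,33.5,-1,-1.09,255,16.35,33.5,-1,-1.09,255,16.35,33.5,-1,-1.09],
  newtons=40,
)

```text
t: 2.2
eef_pos: [0.5777, 0.0444, 0.2112]
tool_rot: [0.0, 1.0, -0.001, -0.0]
contact_force: [0.4, 0.2, -0.1]
gripper_width: 0.003
grasp_force: 0.0
```

Request:
carry_out(
  targets=[255,0,0,-10,0,255,0,0,-10,0,255,0,0,-10,0,255,0,0,-10,0,255,0,0,-10,0,255,0,0,0,0,255,0,0,0,0],
)

```text
t: 2.9
eef_pos: [0.5771, 0.0427, 0.1612]
tool_rot: [0.0, 1.0, -0.001, -0.0]
contact_force: [0.9, -0.5, 0.4]
gripper_width: -0.001
grasp_force: 0.0
```

```bash
python3 - <<'E'
from h import *
d=snap("scene","pics/s1.png")
o=bot.get_obs();print(o["t"],o["eef_pos"],o["tool_rot"],o["contact_force"],o["gripper_width"])
a=cv2.imread("pics/s1.png")[100:320,160:400]; cv2.imwrite("pics/c2.png",cv2.resize(a,None,fx=2.7,fy=2.7,interpolation=cv2.INTER_CUBIC))
E
```

```text
2.95 [0.57747935 0.04288099 0.16157179] [-4.76024828e-05  9.99999794e-01 -5.99400194e-04  2.24033838e-04] [ 0.22940126  0.2188338  -0.01870763] 0.0005064606829416312
```

View pics/c2.png

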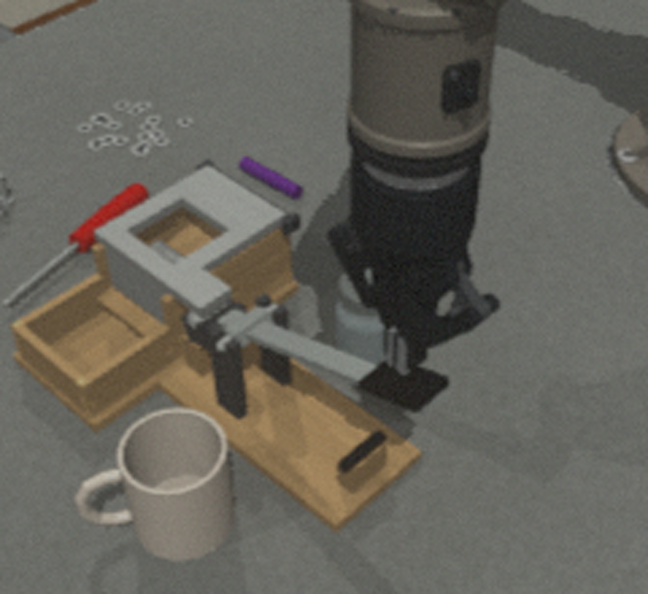

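The closed fingertips are directly over the black pad, at crop (405,385). The mug and jar are clear. I'm pressing down along the pad's arc.

Request:
carry_out(
  targets=[255,0,1,-5,0,255,0,1,-5,0,255,0,1,-5,0,255,0,1,-6,0,255,0,1,-6,0,255,0,1,-6,0,255,0,1,-6,0,255,0,1,-6,0,255,0,1,-6,0,255,0,1,-6,0,255,0,0,-6,0,255,0,0,-6,0,255,0,0,-6,0,255,0,-0.5,-6,0,255,0,-0.5,-6,0,255,0,-1,-6,0,255,0,-1,-6,0,255,0,-1,-6,0,255,0,0,0,0,255,0,0,0,0],
)

```text
t: 4.95
eef_pos: [0.5772, 0.0497, 0.0561]
tool_rot: [-0.0, 1.0, -0.0, -0.0]
contact_force: [-0.5, 2.6, 2.1]
gripper_width: -0.002
grasp_force: 1.6
```

```bash
python3 - <<'E'
from h import *
d=snap("scene","pics/s2.png");d2=snap("top","pics/t2.png")
o=bot.get_obs();print(o["t"],o["eef_pos"],o["contact_force"],o["torque"])
a=cv2.imread("pics/s2.png")[130:320,150:350]; b=cv2.imread("pics/t2.png")[110:270,190:430]
cv2.imwrite("pics/c3.png",np.hstack([cv2.resize(a,(400,380)),cv2.resize(b,(400,380))]))
E
```

```text
5.05 [0.57722924 0.04934274 0.05634019] [-2.98389879e-03  3.62111718e+00  3.39822841e+00] [0.703985  0.0541491 0.0151191]
```

View pics/c3.png

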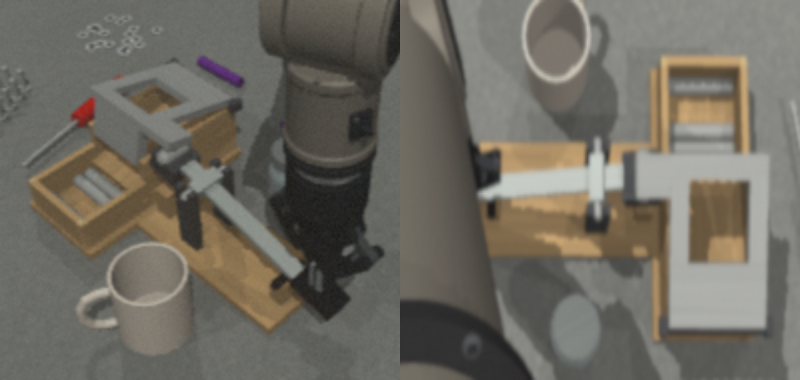

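Both views show the flap raised and at least two pins already in the tray, at scene crop (95,185) and top crop (705,85) and (703,130). I'm pressing slightly further, easing off the sideways force, and waiting for the third pin.

Request:
carry_out(
  targets=[255,0,1,-1,0,255,0,1,-1,0,255,0,0,-1,0,255,0,0,0,0,255,0,0,0,0,255,0,0,0,0,255,0,0,0,0,255,0,0,0,0,255,0,0,0,0,255,0,0,0,0,255,0,0,0,0,255,0,0,0,0],
)

```text
t: 6.25
eef_pos: [0.5774, 0.0492, 0.0536]
tool_rot: [0.001, 1.0, -0.001, 0.0]
contact_force: [0.6, -1.5, 5.6]
gripper_width: 0.0
grasp_force: 2.5
```

```bash
python3 - <<'E'
from h import *
d=snap("scene","pics/s3.png");d2=snap("top","pics/t3.png")
o=bot.get_obs();print(o["t"],o["eef_pos"],o["contact_force"],o["torque"])
a=cv2.imread("pics/s3.png")[150:270,150:290]; b=cv2.imread("pics/t3.png")[120:260,320:440]
cv2.imwrite("pics/c4.png",np.hstack([cv2.resize(a,(440,380),interpolation=2),cv2.resize(b,(340,380),interpolation=2)]))
E
```

```text
6.35 [0.57741167 0.04914964 0.05357801] [-1.28356287 -1.36986138  5.8472332 ] [-0.33713794  0.10057481 -0.04990351]
```

View pics/c4.png

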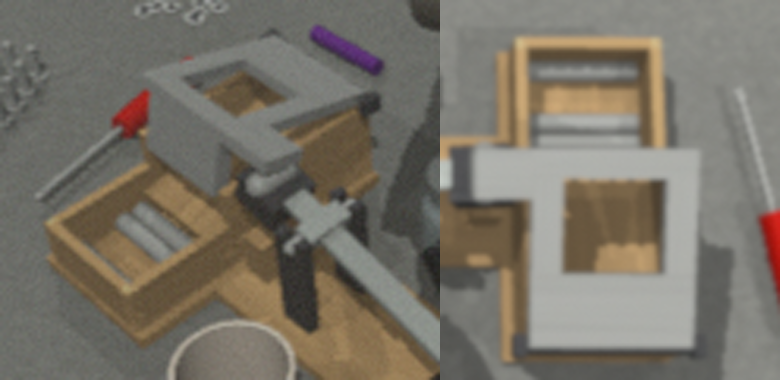

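```bash
python3 - <<'E'
from h import *
d=imaging.read_camera("top")
for v in(70,122,140): print(atz(d,320+148/2.833,120+v/2.714,.022)[0]-.5589)
E
```

```text
0.12143426840479221
0.08032978081198794
0.06624412009804093
```

All three pins are in the tray, at x of about 61–66, 75–80 and 116–121 mm. The outermost can be at most 116.5 mm because of the tray wall. Now I'm easing the lever up slowly.

Request:
carry_out(
  targets=[255,0,0.3,2,0,255,0,0.3,3,0,255,0,0.3,3,0,255,0,0.3,3,0,255,0,0.3,3,0,255,0,0.3,3,0,255,0,0.3,3,0,255,0,0.3,3,0,255,0,0.3,3,0,255,0,0.3,3,0,255,0,0,3,0,255,0,0,3,0,255,0,0,3,0,255,0,0,3,0,255,0,0,3,0,255,0,0,3,0,255,0,0,3,0,255,0,0,3,0,255,0,-0.5,3,0,255,0,-0.5,3,0],
)

```text
t: 8.4
eef_pos: [0.5773, 0.0532, 0.1126]
tool_rot: [-0.0, 1.0, -0.0, 0.0]
contact_force: [-0.1, -1.3, 2.7]
gripper_width: -0.0
grasp_force: 1.6
```

Request:
carry_out(
  targets=[255,0,-0.5,3,0,255,0,-0.5,3,0,255,0,-0.5,3,0,255,0,-0.5,3,0,255,0,-0.5,3,0,255,0,-0.5,3,0,255,0,-0.5,3,0,255,0,-0.5,3,0,255,0,-0.5,3,0,255,0,-0.5,3,0,255,0,-0.5,3,0,255,0,-0.5,3,0,255,0,-0.5,3,0,255,0,-0.5,3,0,255,0,-0.5,3,0,255,0,-0.5,3,0,255,0,-0.5,3,0,255,0,-0.5,3,0,255,0,0,3,0,255,0,0,3,0],
)

```text
t: 10.4
eef_pos: [0.5772, 0.0441, 0.1726]
tool_rot: [-0.0, 1.0, -0.0, -0.0]
contact_force: [0.8, -0.1, -1.0]
gripper_width: 0.0
grasp_force: 0.0
```

Request:
carry_out(
  targets=[255,0,0,10,0,255,0,0,10,0,255,0,0,10,0,255,0,0,10,0,255,0,0,10,0,255,0,0,0,0,255,0,0,0,0,255,0,0,0,0],
)

```text
t: 11.2
eef_pos: [0.5769, 0.044, 0.2218]
tool_rot: [0.0, 1.0, -0.0, -0.0]
contact_force: [-0.4, -0.3, 0.2]
gripper_width: 0.002
grasp_force: 0.0
```

```bash
python3 - <<'E'
from h import *
d=snap("scene","pics/s4.png");d2=snap("top","pics/t4.png")
o=bot.get_obs();print(o["t"],o["eef_pos"],o["contact_force"],o["torque"])
a=cv2.imread("pics/s4.png")[130:320,150:350]; b=cv2.imread("pics/t4.png")[110:270,190:430]
cv2.imwrite("pics/c5.png",np.hstack([cv2.resize(a,(400,380)),cv2.resize(b,(400,380))]))
E
```

```text
11.3 [0.57685145 0.04402877 0.22167495] [ 0.76291223  0.41624584 -0.07100083] [0.01162568 0.00474484 0.04259009]
```

View pics/c5.png

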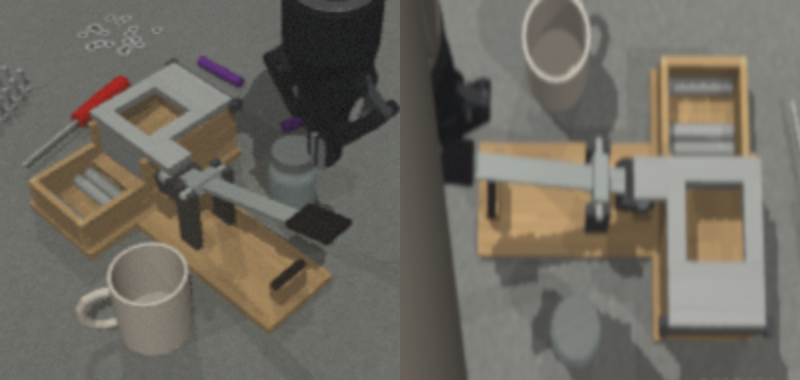

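The lever is back up, the flap looks shut, the chute window is empty, and three pins lie in the tray at top crop (703,85), (703,130) and (703,147). Before handing in, I'll compare the lever and flap with their starting images.

```bash
python3 - <<'E'
from h import *
for A,B,r in(("top0","t4",{"flap":(150,250,348,412),"lever":(172,212,236,345)}),("scene0","s4",{"flaptop":(160,215,195,250),"lever":(205,250,230,330)})):
    a=cv2.imread(f"pics/{A}.png",0);b=cv2.imread(f"pics/{B}.png",0)
    for n,(y0,y1,x0,x1) in r.items():
        W=np.eye(2,3,dtype=np.float32)
        c,W=cv2.findTransformECC(a[y0:y1,x0:x1],b[y0:y1,x0:x1],W,cv2.MOTION_TRANSLATION)
        print(A,n,round(c,3),W[:,2].round(2))
E
```

```text
top0 flap 0.914 [0.   0.54]
top0 lever 0.983 [ 0.18 -0.  ]
scene0 flaptop 0.939 [-0.07  0.01]
scene0 lever 0.899 [-0.22 -0.07]
```

```bash
python3 -c "
from station import bot
print(bot.hand_in())"
```

```text
the job is handed in; nothing more can be done
None
```

I pressed the lever fully down, all three pins rolled into the catch tray, and I eased the flap shut; the images showed flap and lever back at their start positions. The job is handed in, but no verdict came back.

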